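Fetch the wax block from between two tins in a rack and weigh it

ROBOT

A 6-joint arm with a two-finger parallel gripper is mounted at the origin on a cart in front of the work surface, level with it; the furniture and walls round the work are solid. World frame = base frame: x ahead of the robot, y to its left, z up, the work surface at z = 0. Lengths are in m, angles in rad, forces in N, time in s.
With the tool pointing down it reaches from about 0.225 to 0.875 m from the base axis. Payload 3.4 kg.
Tool frame: the origin (TCP) lies on the centre line of the jaws, within the pads' length; the fingertips stand 11 mm ahead of it and the grasp point (between the pads) lies 8 mm behind it; z points along the fingers, y is the line along which they close (so a half turn about z gives the same grasp; the last joint's range is limited). The gripper opens to 85 mm and grips with 20 to 120 N. Pads are 22 mm wide; open, the fingers measure 114 mm over their backs; the gripper's body (76 mm by 85 mm) begins 54 mm behind the grasp point. The pads swing forward as they close: fully open they stand 13 mm farther back than shut.
Start: joints at [1.079, 0.276, 1.505, -0, 1.361, -0.121], TCP at [0.208, 0.536, 0.242] pointing down, gripper open.
Joint ranges: [-2.89, 2.89], [-0.75, 2.08], [0.22, 2.7], [-1.18, 4.32], [0.11, 2.71], [-2.7, 2.7]. Speed limits (rad/s): [2.57, 2.57, 3.14, 3.14, 3.14, 3.14].

INTERFACE

Orientations are given as a unit quaternion [w, x, y, z].
In Python, from rig import manip, eyes, job gives the robot as it stands.
- The arm moves only by the tool drive_tool, never from a script. Its argument "rows" is a list of rows, each a list of 3 entries, a list of its own where there are three numbers: the turn, a rotation vector about the world's x, y, z in rad, then the shift along the world's x, y, z in cm, then the finger opening in cm, from 0 to 8.54. A call has 1 to 8 rows; each row shifts and turns the commanded pose from where the row before left it; what a row does not reach is not made up. A row lasts 1/8 s, in which the tool goes at most 62.5 mm and 10.7 degrees, less where a joint would pass 70% of its speed; a pose out of reach is approached as far as the arm can. A call is refused whole if a number of a shift passes 6.25 or a number of a turn 0.188, either way. A call with a gripper value outside its range is refused whole. The fingers move at their own pace and stop on an object; "force" is the grip in N (left out, the last holds). Time passes only in rows, so rows that do not move let the fingers close. It gives the time, the measured TCP pose, the force, the opening and the grip force at its end, in the units of the state.
- manip.get_state(): the state, without advancing time (a new reading comes with each control period).
- eyes.get_image(name): name is "scene" or "top"; returns the picture (480x640x3 uint8, red, green, blue); there is no depth.
- eyes.get_calibration(name): a dict with "camera_matrix" (3x3 intrinsics, pixels), "k1" (the pictures are not rectified: a ray, as slopes to the right and down, at radius r is drawn at 1 + k1 r^2 times it, then the intrinsics apply), "view" (4x4, takes a point from world to camera coordinates). Camera axes: x right, y up, looking along -z (the intrinsics and any distortion apply to the point x, -y, -z); pixel columns grow to the right and rows downward; lengths in m; the calibration is good to about 2 mm. A picture is of the moment at which its call begins. get_calibration takes no time and is no camera call.
- job.sign_off(): hands the job in; it is judged then, once.
The state is a dict: "clock": time; "qpos": joint angles; "qd": joint speeds; "effort": joint torques, N m; "position": TCP position; "ee_rot": TCP orientation; "contact_force": force on the tool from outside, world axes, zero at the start; "moment": the same for the moment, N m; "width": finger opening in m; "gripper_force": force on a finger pad.
Only numpy, scipy, OpenCV 4.12 (cv2) and the standard library are available. Lean on these libraries where they do the work, as an engineer would, in place of code of your own. Each camera call takes 0.05 s, during which the arm holds its last target. There are 200 camera calls.

TASK

Weigh the wax block that is boxed in by two empty tins in the narrow wooden rack. First lift both tins out and stand them on the plywood board, leaving the block where it is; then lay the block flat on the middle of the scale's round pan, and only then put each tin back upright in the very spot in the rack where it stood. Do not disturb the matchbox or the roll of brown card nearby.

Things in the scene. Friction and masses are not known exactly. Their poses are not given: they have to be found in the camera images.
- rack: Brown wooden open trough 240 (x) x 102 (y) x 32 mm high, fixed to the table. Origin: centre of its underside; x along its length. Floor top 8 mm, wall tops 32 mm above the origin; walls 10 mm thick; inside 220 x 82 mm. In it stand, in a row: a tin (x about -64 mm), the wax block (x about 0), the other tin (x about +64 mm), 4 to 12 mm apart; which tin is in front varies.
- tin_plain: Empty open tin, smooth pale metal with a yellowish rim, the shorter of the two: 68 mm diameter, 62 mm tall, 50 g; its inside is solid, so grip it across the body. Origin: centre of its underside, z up. At the start it stands in the rack, its rim 70 mm above the table; above the rack walls its upper 38 mm can be gripped.
- tin_ribbed: Empty open tin, ribbed pale metal, the taller of the two: 68 mm diameter, 76 mm tall, 50 g; its inside is solid, so grip it across the body. Origin: centre of its underside, z up. At the start it stands in the rack, its rim 84 mm above the table.
- wax: Cream-coloured rough block of wax, 44 (x) x 72 (y) x 28 mm high, 100 g. Origin: centre of its underside, z up. It lies on the rack floor with its 72 mm length across the rack, its top 4 mm above the rack walls; grip it across its 44 mm width (its x, along the rack), which needs both tins gone.
- side_board: Bare flat plywood board, 120 (x) x 170 (y) x 8 mm thick, fixed to the table: the side area for the two tins. Origin: centre of its underside; top 8 mm above it. It changes places with the scale.
- scale: Compact grey bench scale, 135 (x) x 130 (y) mm, 30 mm high to the top of its pan, fixed to the table. Origin: centre of its underside, z up. A small display lies along its -x edge, level with the grey case (20 mm high).
- scale_pan (a point): Centre of the top face of the scale's round steel pan (110 mm diameter, does not move), 30 mm above the table, 10 mm towards +x from the scale's origin. Axes as the scale's.
- matchbox: Bystander: small dark red matchbox, 36 x 53 x 15 mm, loose on the table. Origin: centre of its underside.
- card_roll: Bystander: upright roll of brown corrugated card, 62 mm diameter, 45 mm tall, loose on the table beside the rack. Origin: centre of its underside.

How it is judged:
On the way, in this order (a step that is already met when the one before it is completed fails the run):
1. both tins stand upright, let go, on the plywood board while the block still lies where it was in the rack (x of tin_plain in the frame of side_board between -0.045 and 0.045 m and y of tin_plain in the frame of side_board between -0.07 and 0.07 m and z of tin_plain in the frame of side_board between 0.004 and 0.012 m and linear speed of each of tin_plain, tin_ribbed below 0.02 m/s and angle between each of tin_plain, tin_ribbed's own z axis and vertical below 0.12 rad and x of tin_ribbed in the frame of side_board between -0.045 and 0.045 m and y of tin_ribbed in the frame of side_board between -0.07 and 0.07 m and z of tin_ribbed in the frame of side_board between 0.004 and 0.012 m and contact force between the fingers and tin_plain below 0.1 N and contact force between the fingers and tin_ribbed below 0.1 N and distance of wax from where it was at the start of the episode below 0.02 m), for 0.2 s.
2. the block lies flat, let go, on the middle of the scale pan while both tins are still on the board (x of tin_plain in the frame of side_board between -0.045 and 0.045 m and y of tin_plain in the frame of side_board between -0.07 and 0.07 m and z of tin_plain in the frame of side_board between 0.004 and 0.012 m and linear speed of each of tin_plain, tin_ribbed, wax below 0.02 m/s and angle between each of tin_plain, tin_ribbed, wax's own z axis and vertical below 0.12 rad and x of tin_ribbed in the frame of side_board between -0.045 and 0.045 m and y of tin_ribbed in the frame of side_board between -0.07 and 0.07 m and z of tin_ribbed in the frame of side_board between 0.004 and 0.012 m and horizontal distance between wax and scale_pan below 0.015 m and z of wax in the frame of scale_pan between -0.004 and 0.004 m and contact force between the fingers and wax below 0.1 N), for 0.2 s.
At the end, for the whole second after the job is handed in: The wax block lies flat and still on the scale pan, its centre within 15 mm of the pan's centre; each tin stands upright and still in the rack within 15 mm of the place where it stood at the start (horizontal distance between wax and scale_pan below 0.015 m and z of wax in the frame of scale_pan between -0.004 and 0.004 m and linear speed of each of wax, tin_plain, tin_ribbed below 0.02 m/s and angle between each of wax, tin_plain, tin_ribbed's own z axis and vertical below 0.12 rad and distance of each of tin_plain, tin_ribbed from where it was at the start of the episode below 0.015 m); the robot touches nothing.
It fails at once if the matchbox is shifted by more than 15 mm (distance of matchbox from where it was at the start of the episode above 0.015 m).
It fails at once if the card roll is shifted by more than 15 mm (distance of card_roll from where it was at the start of the episode above 0.015 m).
It also fails if it takes over 120 s, if anything falls off the work surface, if the arm or the gripper's body presses on something with over 40 N, if the wrist force passes 120 N, or if a joint passes its speed limit or range.

## Working session

There is one attempt and no reset: what is moved stays moved. The work goes in short steps, Python scripts to look and compute and a tool call to move; the robot and the scene stay as the last step left them, time stands still between calls to the robot, and variables do not carry over. Pictures are saved under pics/ and viewed, at most 14 in all, crops included, and the job is handed in when it is done.

Besides the shell and the picture viewer there is one more tool, called by a JSON object that holds its "op" and its "data", one argument or row to a line. drive_tool: Moves the arm, as the interface text tells. Its arguments: {"type":"object","properties":{"rows":{"type":"array"},"force":{"type":"number"}},"required":["rows"]}

```bash
ls; mkdir -p pics; cat > h.py <<'E'
import numpy as np, cv2
from rig import manip, eyes, job
def snap(n,f):
    im=eyes.get_image(n); cv2.imwrite('pics/'+f,im[:,:,::-1]); return im
def ray(n,u,v):
    c=eyes.get_calibration(n);K=np.array(c['camera_matrix']);V=np.array(c['view'])
    k=float(c['k1']); p=np.linalg.solve(K,[u,v,1.])[:2]; q=p.copy()
    for _ in range(30): q=p/(1+k*(q@q))
    R=V[:3,:3]; o=-R.T@V[:3,3]; d=R.T@np.array([q[0],-q[1],-1]); return o,d
def pt(n,u,v,z):
    o,d=ray(n,u,v); return o+d*(z-o[2])/d[2]
def proj(n,P):
    c=eyes.get_calibration(n);K=np.array(c['camera_matrix']);V=np.array(c['view'])
    x=V[:3,:3]@np.array(P)+V[:3,3]; q=np.array([x[0],-x[1]])/-x[2]; q=q*(1+c['k1']*(q@q))
    return (K@[q[0],q[1],1])[:2]
E
python3 - <<'E'
from h import *
snap('top','t0.png');snap('scene','s0.png')
s=manip.get_state();print({k:np.round(s[k],3) for k in s})
for n in('top','scene'):
    c=eyes.get_calibration(n);print(n,np.round(ray(n,320,240),3),c['k1'],np.round(c['camera_matrix'],1))
E
```

```text
pics
{'clock': np.float64(0.1), 'qpos': array([ 1.079,  0.277,  1.506,  0.   ,  1.361, -0.121]), 'qd': array([-0.001, -0.001, -0.001, -0.   ,  0.   , -0.001]), 'effort': array([ 1.000e-03, -4.177e+01, -2.464e+01,  0.000e+00,  6.000e-03,
        0.000e+00]), 'position': array([0.208, 0.536, 0.242]), 'ee_rot': array([-0.   ,  0.184,  0.983, -0.001]), 'contact_force': array([-0.287, -0.077, -0.19 ]), 'moment': array([-0.017, -0.058, -0.005]), 'gripper_force': np.float64(0.0), 'width': np.float64(0.085)}
top [[ 0.407 -0.097  1.239]
 [ 0.086 -0.007 -0.996]] -0.010614032965986283 [[507.8   0.  319.2]
 [  0.  507.8 238.3]
 [  0.    0.    1. ]]
scene [[-0.023 -0.878  0.744]
 [ 0.471  0.663 -0.582]] -0.019644516317126513 [[603.5   0.  320. ]
 [  0.  603.5 237.2]
 [  0.    0.    1. ]]
```

View pics/t0.png

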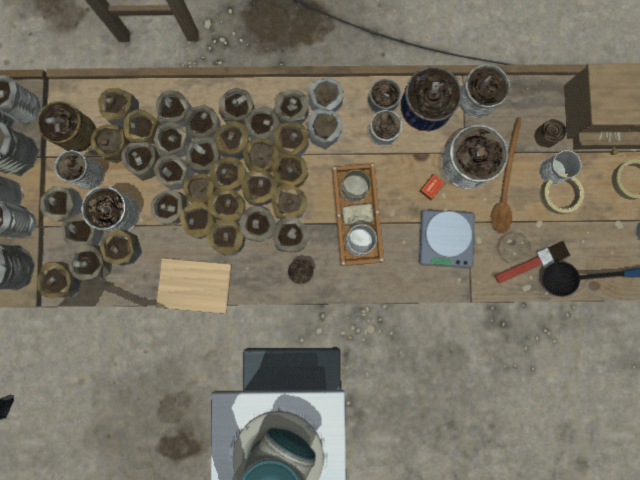

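View pics/s0.png

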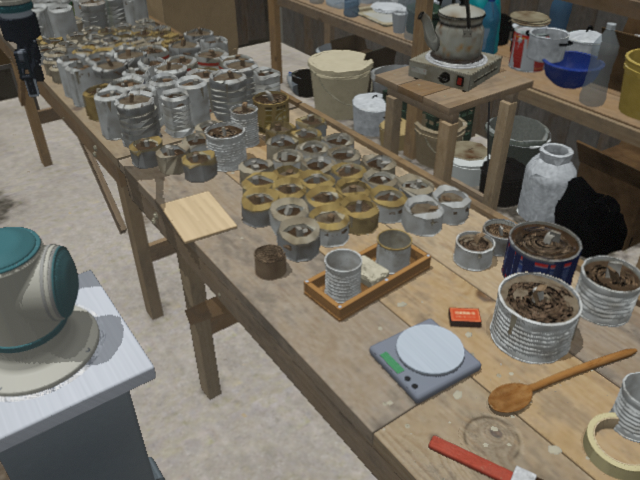

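The top view shows the rack at about (358,214). The ribbed tin is near, at (361,239), and the plain tin is far, at (355,186). The block is at (358,214), the board at (194,285), the scale at (447,238), the matchbox at (432,187) and the card roll at (301,269).

```bash
python3 - <<'E'
from h import *
im=cv2.imread('pics/t0.png')
a=cv2.resize(im[155:275,290:390],None,fx=5,fy=5,interpolation=cv2.INTER_CUBIC)
cv2.imwrite('pics/c0.png',a)
b=cv2.resize(im[150:320,150:490],None,fx=2.3,fy=2.3);cv2.imwrite('pics/c1.png',b)
for P in([0,0,0],[0.208,.536,.242],[.45,0,0],[.45,.1,0]): print(P,proj('top',P),proj('scene',P))
hsv=cv2.cvtColor(im,cv2.COLOR_BGR2HSV)
def big(m,x0,y0,x1,y1):
    mm=np.zeros_like(m);mm[y0:y1,x0:x1]=m[y0:y1,x0:x1]
    c=max(cv2.findContours(mm,0,1)[0],key=cv2.contourArea);return c
def rep(nm,c,z):
    r=cv2.minAreaRect(c);M=cv2.moments(c)
    Q=np.array([pt('top',*p,z)[:2] for p in cv2.boxPoints(r)])
    print(nm,np.round(r[0],1),'ctr',np.round(Q.mean(0),4),'sides',np.round([np.linalg.norm(Q[1]-Q[0]),np.linalg.norm(Q[2]-Q[1])],4),'corners',np.round(Q,3).tolist(), 'mom',np.round(pt('top',M['m10']/M['m00'],M['m01']/M['m00'],z)[:2],4))
for p in[(194,275),(359,262),(450,235),(425,260),(432,187),(301,269),(361,241),(354,188),(358,214),(340,240)]: print(p,hsv[p[1],p[0]])
m=cv2.inRange(hsv,(8,60,175),(25,150,255));rep('board',big(m,150,250,240,320),.008)
m=cv2.inRange(hsv,(95,20,70),(135,255,255));rep('scale',big(m,410,200,485,275),.02)
m=cv2.inRange(hsv,(0,170,90),(9,255,255));rep('match',big(m,410,165,450,210),.015)
E
```

```text
[0, 0, 0] [277.77865934 457.52570057] [ 34.00627139 347.84251817]
[0.208, 0.536, 0.242] [-10.89025956 391.35692185] [36.73170144 89.62977669]
[0.45, 0, 0] [277.05420269 266.83325816] [260.19341389 254.7448359 ]
[0.45, 0.1, 0] [235.99059071 267.26485108] [236.33742066 232.24167623]
(194, 275) [ 19  78 193]
(359, 262) [ 15 130 143]
(450, 235) [102  37 195]
(425, 260) [108  30 128]
(432, 187) [  6 166 177]
(301, 269) [13 72 67]
(361, 241) [ 64   9 202]
(354, 188) [ 37  27 162]
(358, 214) [ 29  37 165]
(340, 240) [ 15 134 143]
board [193.1 285.3] ctr [0.4075 0.202 ] sides [0.1156 0.1673] corners [[0.358, 0.289], [0.473, 0.281], [0.457, 0.115], [0.342, 0.124]] mom [0.4079 0.2009]
scale [446.6 238.2] ctr [ 0.5143 -0.4109] sides [0.1325 0.1283] corners [[0.452, -0.343], [0.584, -0.352], [0.577, -0.48], [0.445, -0.469]] mom [ 0.5174 -0.4118]
match [432.4 186.2] ctr [ 0.6424 -0.3817] sides [0.0448 0.0274] corners [[0.634, -0.357], [0.668, -0.385], [0.651, -0.406], [0.616, -0.378]] mom [ 0.6426 -0.3819]
```

View pics/c0.png

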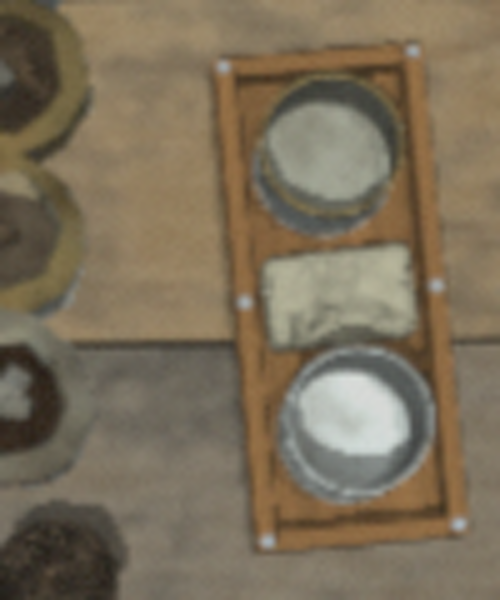

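View pics/c1.png

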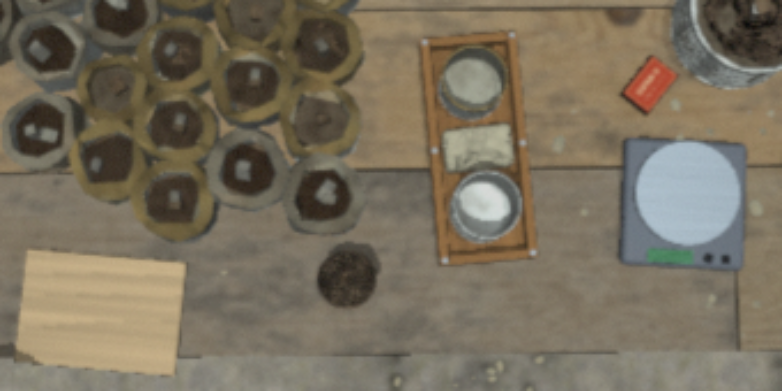

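```bash
python3 - <<'E'
from h import *
T=lambda x,y,z: pt('top',(x+.5)/5-.5+290,(y+.5)/5-.5+155,z)
d=[T(*p,.032)[:2] for p in[(223,67),(413,50),(266,541),(459,524),(245,302),(436,285)]]
c=np.mean(d,0);ax=(d[0]+d[1]-d[2]-d[3])/2;print('rack',c,'len',np.linalg.norm(ax),'yaw',np.arctan2(ax[1],ax[0]))
w=d[0]-d[1];print('wid',np.linalg.norm(w),np.arctan2(w[1],w[0])-np.pi/2)
e=ax/np.linalg.norm(ax);n=np.array([-e[1],e[0]])
for nm,p,z in(('plain',(331,146),.070),('ribbed',(357,423),.084),('wax',(339,294),.036)):
    P=T(*p,z)[:2];print(nm,P,'rackframe',(P-c)@e,(P-c)@n, 'scene px',proj('scene',[*P,z]))
# pan: bright bluish disc, ellipse
im=cv2.imread('pics/t0.png');h=cv2.cvtColor(im,cv2.COLOR_BGR2HSV)
def el(nm,m,x0,y0,x1,y1,z,v='top'):
    mm=np.zeros_like(m);mm[y0:y1,x0:x1]=m[y0:y1,x0:x1]
    k=max(cv2.findContours(mm,0,1)[0],key=cv2.contourArea);E=cv2.fitEllipse(k);print(nm,np.round(E,1) if 0 else E,pt(v,*E[0],z))
el('pan',cv2.inRange(h,(90,15,165),(120,80,255)),420,205,480,270,.03)
el('roll',cv2.inRange(h,(0,0,0),(180,255,75)),285,255,318,285,.045)
s=cv2.imread('pics/s0.png');hs=cv2.cvtColor(s,cv2.COLOR_BGR2HSV)
print(hs[350,430],hs[370,380])
el('pan_s',cv2.inRange(hs,(90,10,170),(125,90,255)),385,320,475,385,.03,'scene')
cv2.imwrite('pics/c2.png',cv2.resize(s[220:400,240:490],None,fx=3.2,fy=3.2,interpolation=cv2.INTER_CUBIC))
E
```

```text
rack [ 0.57507312 -0.19609084] len 0.2300751986672291 yaw 0.075253071461966
wid 0.0923684919992645 0.08113765692012098
plain [ 0.63927542 -0.18985694] rackframe 0.06448927238609012 0.0013893951107947515 scene px [393.41675337 238.89419525]
ribbed [ 0.50811578 -0.19839431] rackframe -0.06694102236856299 0.0027370424490209514 scene px [341.99215497 259.67693028]
wax [ 0.57427216 -0.19514765] rackframe -0.0007277822914124496 0.0010007448936837277 scene px [368.26282907 266.45201463]
pan ((448.69525146484375, 233.60813903808594), (43.53699493408203, 44.29976272583008), 134.0292510986328) [ 0.5240856  -0.41366632  0.03      ]
roll ((300.5063781738281, 269.818115234375), (24.063488006591797, 25.936534881591797), 35.334922790527344) [ 0.44087197 -0.05850586  0.045     ]
[104  27 201] [ 17  50 154]
pan_s ((429.7444152832031, 348.3202209472656), (47.065216064453125, 67.37052154541016), 101.45431518554688) [ 0.52331725 -0.41509909  0.03      ]
```

View pics/c2.png

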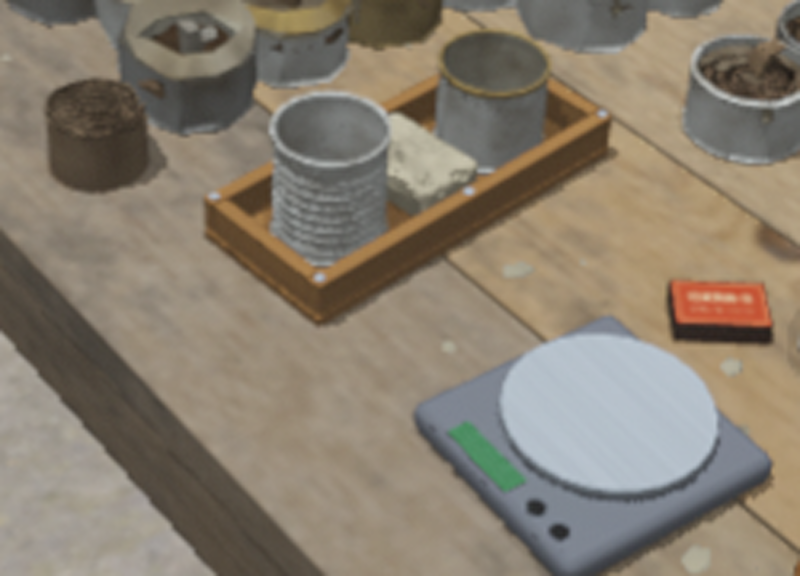

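The scene view agrees with the top-view estimates to about 1 px: ribbed rim centre at (343,261), plain rim at (395,240). The pan agrees across both views to within 2 mm. I'll take the ribbed tin first.

{"op": "drive_tool", "data": {
  "rows": [
    [[0, 0, 0.028], [1.9, -4.6, 0], 8.54],
    [[0, 0, 0.028], [1.9, -4.6, 0], 8.54],
    [[0, 0, 0.028], [1.9, -4.6, 0], 8.54],
    [[0, 0, 0.028], [1.9, -4.6, 0], 8.54],
    [[0, 0, 0.028], [1.9, -4.6, 0], 8.54],
    [[0, 0, 0.028], [1.9, -4.6, 0], 8.54],
    [[0, 0, 0.028], [1.9, -4.6, 0], 8.54],
    [[0, 0, 0.028], [1.9, -4.6, 0], 8.54]
  ],
  "force": 25
}}

```text
clock: 1.1
position: [0.3605, 0.1664, 0.2422]
ee_rot: [0.0, 0.073, 0.997, 0.0]
contact_force: [0.9, 0.4, -0.5]
width: 0.0851
gripper_force: 0.0
```

{"op": "drive_tool", "data": {
  "rows": [
    [[0, 0, 0.028], [1.9, -4.6, 0], 8.54],
    [[0, 0, 0.028], [1.9, -4.6, 0], 8.54],
    [[0, 0, 0.028], [1.9, -4.6, 0], 8.54],
    [[0, 0, 0.028], [1.9, -4.6, 0], 8.54],
    [[0, 0, 0.028], [1.9, -4.6, 0], 8.54],
    [[0, 0, 0.028], [1.9, -4.6, 0], 8.54],
    [[0, 0, 0.028], [1.9, -4.6, 0], 8.54],
    [[0, 0, 0], [0, 0, 0], 8.54]
  ]
}}

```text
clock: 2.1
position: [0.4944, -0.1572, 0.2415]
ee_rot: [-0.0, -0.023, 1.0, -0.0]
contact_force: [-0.9, 0.6, 0.1]
width: 0.0852
gripper_force: 0.0
```

{"op": "drive_tool", "data": {
  "rows": [
    [[0, 0, 0.031], [0.7, -2.1, 0], 8.54],
    [[0, 0, 0], [0.7, -2.05, 0], 8.54],
    [[0, 0, 0], [0, 0, -4], 8.54],
    [[0, 0, 0], [0, 0, -4], 8.54],
    [[0, 0, 0], [0, 0, -3], 8.54],
    [[0, 0, 0], [0, 0, -1.5], 8.54],
    [[0, 0, 0], [0, 0, 0], 8.54],
    [[0, 0, 0], [0, 0, 0], 8.54]
  ]
}}

```text
clock: 3.1
position: [0.5083, -0.196, 0.1186]
ee_rot: [0.001, -0.04, 0.999, -0.001]
contact_force: [0.3, -0.2, -0.4]
width: 0.0856
gripper_force: 0.0
```

```bash
python3 - <<'E'
from h import *
s=snap('scene','s1.png')
cv2.imwrite('pics/c3.png',cv2.resize(s[180:320,250:450,::-1],None,fx=4,fy=4,interpolation=cv2.INTER_CUBIC))
print(manip.get_state()['position'],manip.get_state()['qpos'])
E
```

```text
[ 0.50837167 -0.19599942  0.11871232] [-4.95770325e-01  3.28534976e-01  1.75915779e+00  1.15978693e-04
  1.05110132e+00 -2.14686183e+00]
```

View pics/c3.png

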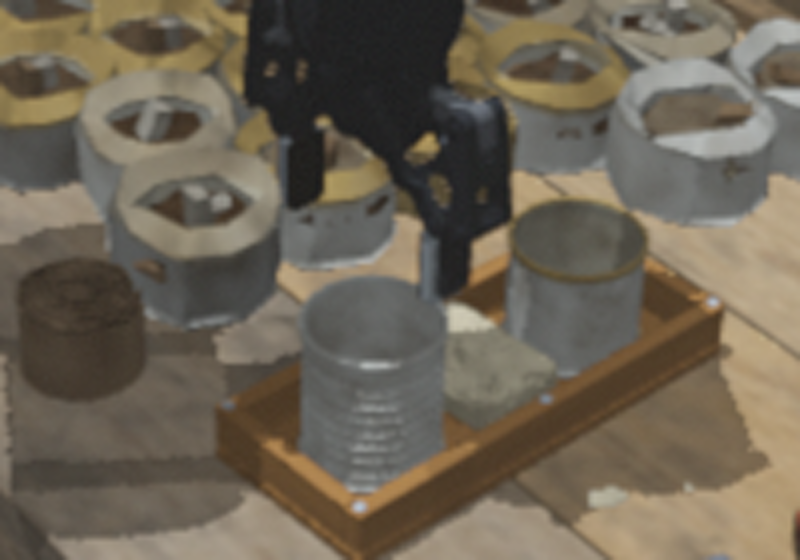

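The fingers straddle the ribbed tin, at about (345,260) in the full image. I'll lower and grip it.

{"op": "drive_tool", "data": {
  "rows": [
    [[0, 0, 0], [0, -0.2, -2], 8.54],
    [[0, 0, 0], [0, 0, -2], 8.54],
    [[0, 0, 0], [0, 0, -1.3], 8.54],
    [[0, 0, 0], [0, 0, -0.5], 8.54],
    [[0, 0, 0], [0, 0, 0], 6],
    [[0, 0, 0], [0, 0, 0], 6],
    [[0, 0, 0], [0, 0, 0], 6],
    [[0, 0, 0], [0, 0, 0], 6]
  ],
  "force": 25
}}

```text
clock: 4.15
position: [0.5078, -0.1977, 0.0599]
ee_rot: [0.001, -0.04, 0.999, -0.0]
contact_force: [-0.7, -0.1, 1.7]
width: 0.0677
gripper_force: 28.6
```

{"op": "drive_tool", "data": {
  "rows": [
    [[0, 0, 0], [0, 0, 0], 6],
    [[0, 0, 0], [0, 0, 0], 6],
    [[0, 0, 0], [0, 0, 1], 6],
    [[0, 0, 0], [0, 0, 1], 6],
    [[0, 0, 0], [0, 0, 0], 6]
  ]
}}

```text
clock: 4.78
position: [0.5079, -0.1979, 0.0803]
ee_rot: [0.001, -0.04, 0.999, -0.0]
contact_force: [0.6, 0.3, -1.0]
width: 0.0679
gripper_force: 28.5
```

{"op": "drive_tool", "data": {
  "rows": [
    [[0, 0, 0], [0, 0, 4], 6],
    [[0, 0, 0], [0, 0, 4], 6],
    [[0, 0, 0], [0, 0, 4], 6],
    [[0, 0, 0], [-0.5, 2.5, 0], 6],
    [[0, 0, 0], [-1, 4.5, 0], 6],
    [[0, 0, 0], [-1, 4.5, 0], 6],
    [[0, 0, 0], [-1, 4.5, 0], 6],
    [[0, 0, 0], [-1, 4.5, 0], 6]
  ]
}}

```text
clock: 5.78
position: [0.4603, 0.0096, 0.1979]
ee_rot: [-0.001, -0.04, 0.999, 0.001]
contact_force: [0.3, 0.0, -0.1]
width: 0.0678
gripper_force: 28.8
```

{"op": "drive_tool", "data": {
  "rows": [
    [[0, 0, 0], [-1, 4.5, 0], 6],
    [[0, 0, 0], [-1, 4.5, 0], 6],
    [[0, 0, 0], [-1, 4.5, 0], 6],
    [[0, 0, 0], [-1, 4.5, 0], 6],
    [[0, 0, 0], [-1, 4.5, 0], 6],
    [[0, 0, 0], [-0.1, 2, 0], 6],
    [[0, 0, 0], [0, 0, 0], 6],
    [[0, 0, 0], [0, 0, 0], 6]
  ]
}}

```text
clock: 6.78
position: [0.4104, 0.2517, 0.1985]
ee_rot: [-0.001, -0.04, 0.999, -0.001]
contact_force: [0.2, 0.2, -1.0]
width: 0.0675
gripper_force: 28.8
```

{"op": "drive_tool", "data": {
  "rows": [
    [[0, 0, 0], [0, 0, -4], 6],
    [[0, 0, 0], [0, 0, -4], 6],
    [[0, 0, 0], [0, 0, -3.5], 6],
    [[0, 0, 0], [0, 0, -1.3], 6],
    [[0, 0, 0], [0, 0, -0.6], 6],
    [[0, 0, 0], [0, 0, -0.3], 6],
    [[0, 0, 0], [0, 0, -0.1], 6],
    [[0, 0, 0], [0, 0, 0], 6]
  ]
}}

```text
clock: 7.78
position: [0.4118, 0.2527, 0.062]
ee_rot: [0.001, -0.04, 0.999, 0.0]
contact_force: [-0.1, 0.1, 0.1]
width: 0.0674
gripper_force: 28.8
```

{"op": "drive_tool", "data": {
  "rows": [
    [[0, 0, 0], [0, 0, -0.1], 6],
    [[0, 0, 0], [0, 0, -0.1], 6],
    [[0, 0, 0], [0, 0, 0], 6]
  ]
}}

```text
clock: 8.15
position: [0.4116, 0.2526, 0.0599]
ee_rot: [0.0, -0.04, 0.999, 0.0]
contact_force: [-1.1, -0.1, 5.4]
width: 0.0672
gripper_force: 29.1
```

{"op": "drive_tool", "data": {
  "rows": [
    [[0, 0, 0], [0, 0, 0], 8.54],
    [[0, 0, 0], [0, 0, 0], 8.54],
    [[0, 0, 0], [0, 0, 0], 8.54],
    [[0, 0, 0], [0, 0, 2], 8.54],
    [[0, 0, 0], [0, 0, 4], 8.54],
    [[0, 0, 0], [0, 0, 4], 8.54],
    [[0, 0, 0], [0, 0, 4], 8.54],
    [[0, 0, 0], [1.2, -2.4, 0], 8.54]
  ]
}}

```text
clock: 9.15
position: [0.4251, 0.2299, 0.2027]
ee_rot: [0.004, -0.041, 0.999, 0.002]
contact_force: [0.5, -0.9, -0.0]
width: 0.085
gripper_force: 0.0
```

{"op": "drive_tool", "data": {
  "rows": [
    [[0, 0, 0], [2.4, -4.6, 0], 8.54],
    [[0, 0, 0], [2.4, -4.6, 0], 8.54],
    [[0, 0, 0], [2.4, -4.6, 0], 8.54],
    [[0, 0, 0], [2.4, -4.6, 0], 8.54],
    [[0, 0, 0], [2.4, -4.6, 0], 8.54],
    [[0, 0, 0], [2.4, -4.6, 0], 8.54],
    [[0, 0, 0], [2.4, -4.6, 0], 8.54],
    [[0, 0, 0], [2.4, -4.6, 0], 8.54]
  ]
}}

```text
clock: 10.15
position: [0.6159, -0.1411, 0.199]
ee_rot: [-0.0, -0.04, 0.999, 0.0]
contact_force: [0.5, 0.0, 0.3]
width: 0.0853
gripper_force: 0.0
```

{"op": "drive_tool", "data": {
  "rows": [
    [[0, 0, 0], [2, -4, 0], 8.54],
    [[0, 0, 0], [0, 0, 0], 8.54],
    [[0, 0, 0], [0, 0, 0], 8.54]
  ]
}}

```text
clock: 10.52
position: [0.6348, -0.1792, 0.1986]
ee_rot: [-0.001, -0.04, 0.999, 0.001]
contact_force: [-1.2, -1.2, -0.4]
width: 0.0858
gripper_force: 0.0
```

```bash
python3 - <<'E'
from h import *
s=snap('top','t1.png')
a=s[150:320,150:490,::-1];cv2.imwrite('pics/c4.png',cv2.resize(a,None,fx=2.3,fy=2.3))
E
```

```text
(no output)
```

View pics/c4.png

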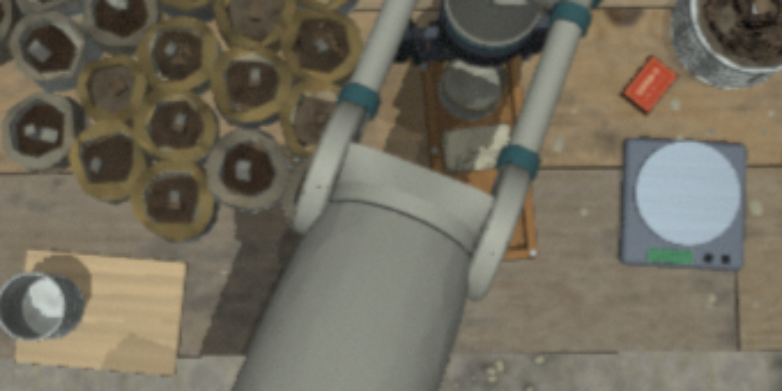

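The ribbed tin stands on the board near (168,283), and the block is untouched. Next is the plain tin.

{"op": "drive_tool", "data": {
  "rows": [
    [[0, 0, 0], [0.4, -1.0, 0], 8.54],
    [[0, 0, 0], [0, 0, -4], 8.54],
    [[0, 0, 0], [0, 0, -4], 8.54],
    [[0, 0, 0], [0, 0, 0], 8.54],
    [[0, 0, 0], [0, 0, 0], 8.54]
  ]
}}

```text
clock: 11.2
position: [0.6404, -0.1897, 0.1209]
ee_rot: [0.001, -0.04, 0.999, -0.001]
contact_force: [-0.0, -0.0, 0.3]
width: 0.0855
gripper_force: 0.0
```

```bash
python3 - <<'E'
from h import *
print(pt('top',167.8,283,.084))
s=snap('scene','s2.png')
cv2.imwrite('pics/c5.png',cv2.resize(s[160:310,150:470,::-1],None,fx=2.5,fy=2.5,interpolation=cv2.INTER_CUBIC))
E
```

```text
[0.41311427 0.24095597 0.084     ]
```

View pics/c5.png

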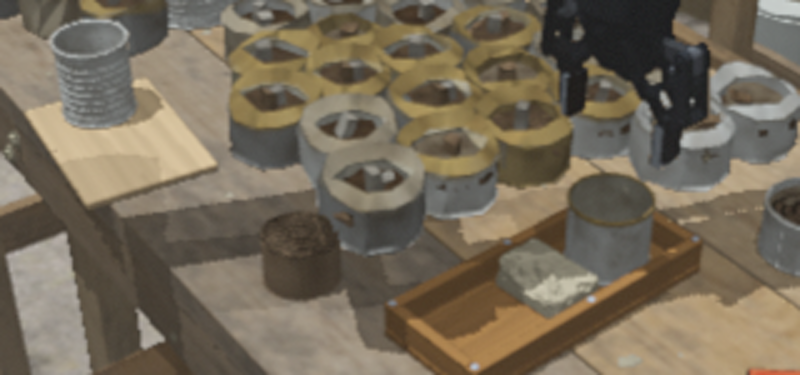

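The ribbed tin stands upright on the board and the fingers straddle the plain tin.

{"op": "drive_tool", "data": {
  "rows": [
    [[0, 0, 0], [0, 0, -3], 8.54],
    [[0, 0, 0], [0, 0, -2], 8.54],
    [[0, 0, 0], [0, 0, -1.2], 8.54],
    [[0, 0, 0], [0, 0, -0.6], 8.54],
    [[0, 0, 0], [0, 0, 0], 6],
    [[0, 0, 0], [0, 0, 0], 6],
    [[0, 0, 0], [0, 0, 0], 6],
    [[0, 0, 0], [0, 0, 0], 6]
  ],
  "force": 25
}}

```text
clock: 12.25
position: [0.64, -0.1898, 0.0522]
ee_rot: [0.001, -0.04, 0.999, -0.0]
contact_force: [-0.5, -0.3, 4.0]
width: 0.0674
gripper_force: 28.7
```

{"op": "drive_tool", "data": {
  "rows": [
    [[0, 0, 0], [0, 0, 0], 6],
    [[0, 0, 0], [0, 0, 0], 6],
    [[0, 0, 0], [0, 0, 1], 6],
    [[0, 0, 0], [0, 0, 1], 6],
    [[0, 0, 0], [0, 0, 0], 6]
  ]
}}

```text
clock: 12.88
position: [0.64, -0.1898, 0.0724]
ee_rot: [0.001, -0.04, 0.999, -0.0]
contact_force: [-0.3, -0.5, -0.5]
width: 0.0675
gripper_force: 28.4
```

{"op": "drive_tool", "data": {
  "rows": [
    [[0, 0, 0], [0, 0, 4], 6],
    [[0, 0, 0], [0, 0, 4], 6],
    [[0, 0, 0], [0, 0, 5], 6],
    [[0, 0, 0], [-1.3, 2, 0], 6],
    [[0, 0, 0], [-2.6, 3.7, 0], 6],
    [[0, 0, 0], [-2.6, 3.7, 0], 6],
    [[0, 0, 0], [-2.6, 3.7, 0], 6],
    [[0, 0, 0], [-2.6, 3.7, 0], 6]
  ]
}}

```text
clock: 13.88
position: [0.5211, -0.0204, 0.2011]
ee_rot: [-0.0, -0.04, 0.999, 0.0]
contact_force: [0.3, -0.7, -0.3]
width: 0.0675
gripper_force: 28.6
```

{"op": "drive_tool", "data": {
  "rows": [
    [[0, 0, 0], [-2.6, 3.7, 0], 6],
    [[0, 0, 0], [-2.6, 3.7, 0], 6],
    [[0, 0, 0], [-2.6, 3.7, 0], 6],
    [[0, 0, 0], [-2.6, 3.7, 0], 6],
    [[0, 0, 0], [-1.5, 2.4, 0], 6],
    [[0, 0, 0], [0, 0, 0], 6],
    [[0, 0, 0], [0, 0, 0], 6]
  ]
}}

```text
clock: 14.75
position: [0.4038, 0.1501, 0.2014]
ee_rot: [0.0, -0.04, 0.999, -0.0]
contact_force: [0.2, -0.3, -0.5]
width: 0.0676
gripper_force: 28.6
```

Next I'll descend 14.8 cm to about z = 0.053.

{"op": "drive_tool", "data": {
  "rows": [
    [[0, 0, 0], [0, 0, -4], 6],
    [[0, 0, 0], [0, 0, -4], 6],
    [[0, 0, 0], [0, 0, -4], 6],
    [[0, 0, 0], [0, 0, -1.6], 6],
    [[0, 0, 0], [0, 0, -0.7], 6],
    [[0, 0, 0], [0, 0, -0.3], 6],
    [[0, 0, 0], [0, 0, -0.2], 6],
    [[0, 0, 0], [0, 0, 0], 6]
  ]
}}

```text
clock: 15.75
position: [0.4038, 0.1505, 0.0538]
ee_rot: [0.001, -0.04, 0.999, 0.0]
contact_force: [0.3, 0.6, 0.2]
width: 0.0679
gripper_force: 28.6
```

{"op": "drive_tool", "data": {
  "rows": [
    [[0, 0, 0], [0, 0, -0.1], 6],
    [[0, 0, 0], [0, 0, -0.1], 6],
    [[0, 0, 0], [0, 0, 0], 6]
  ]
}}

```text
clock: 16.12
position: [0.4036, 0.1506, 0.0521]
ee_rot: [0.0, -0.04, 0.999, 0.0]
contact_force: [-1.6, -0.8, 6.2]
width: 0.0674
gripper_force: 29.4
```

{"op": "drive_tool", "data": {
  "rows": [
    [[0, 0, 0], [0, 0, 0], 8.54],
    [[0, 0, 0], [0, 0, 0], 8.54],
    [[0, 0, 0], [0, 0, 0], 8.54],
    [[0, 0, 0], [0, 0, 2], 8.54],
    [[0, 0, 0], [0, 0, 4], 8.54],
    [[0, 0, 0], [0, 0, 4], 8.54],
    [[0, 0, 0], [0, 0, 4], 8.54],
    [[0, 0, 0], [0, 0, 0], 8.54]
  ]
}}

```text
clock: 17.12
position: [0.4055, 0.1509, 0.1942]
ee_rot: [0.004, -0.04, 0.999, 0.001]
contact_force: [0.1, 0.2, 0.2]
width: 0.0853
gripper_force: 0.0
```

{"op": "drive_tool", "data": {
  "rows": [
    [[0, 0, -0.157], [1.7, -3.5, 0], 8.54],
    [[0, 0, -0.157], [1.7, -3.5, 0], 8.54],
    [[0, 0, -0.157], [1.7, -3.5, 0], 8.54],
    [[0, 0, -0.157], [1.7, -3.5, 0], 8.54],
    [[0, 0, -0.157], [1.7, -3.5, 0], 8.54],
    [[0, 0, -0.157], [1.7, -3.5, 0], 8.54],
    [[0, 0, -0.157], [1.7, -3.5, 0], 8.54],
    [[0, 0, -0.157], [1.7, -3.5, 0], 8.54]
  ]
}}

```text
clock: 18.12
position: [0.5391, -0.1305, 0.1897]
ee_rot: [-0.001, 0.557, 0.831, -0.0]
contact_force: [0.6, 0.3, 0.2]
width: 0.0855
gripper_force: 0.0
```

{"op": "drive_tool", "data": {
  "rows": [
    [[0, 0, -0.157], [1.7, -3.5, 0], 8.54],
    [[0, 0, -0.157], [1.7, -3.1, 0], 8.54],
    [[0, 0, 0], [0, 0, 0], 8.54],
    [[0, 0, 0], [0, 0, 0], 8.54]
  ]
}}

```text
clock: 18.62
position: [0.5723, -0.1948, 0.1899]
ee_rot: [-0.002, 0.678, 0.735, -0.0]
contact_force: [1.0, 0.4, 0.9]
width: 0.0856
gripper_force: 0.0
```

```bash
python3 - <<'E'
from h import *
s=snap('scene','s3.png')
cv2.imwrite('pics/c6.png',cv2.resize(s[160:310,150:470,::-1],None,fx=2.5,fy=2.5,interpolation=cv2.INTER_CUBIC))
E
```

```text
(no output)
```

View pics/c6.png

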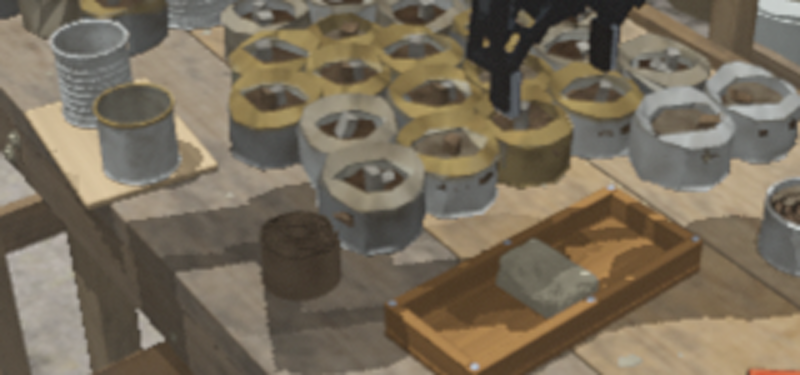

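Both tins stand on the board, at about (187,189) and (197,213), and the block is alone in the rack. I'll go down for the block.

{"op": "drive_tool", "data": {
  "rows": [
    [[0, 0, 0], [0.2, 0, -4], 8.54],
    [[0, 0, 0], [0, 0, -4], 8.54],
    [[0, 0, 0], [0, 0, -4], 8.54],
    [[0, 0, 0], [0, 0, -2.5], 8.54],
    [[0, 0, 0], [0, 0, -1.2], 8.54],
    [[0, 0, 0], [0, 0, -0.7], 8.54],
    [[0, 0, 0], [0, 0, 0], 8.54],
    [[0, 0, 0], [0, 0, 0], 8.54]
  ]
}}

```text
clock: 19.68
position: [0.5761, -0.1958, 0.0284]
ee_rot: [0.001, 0.678, 0.735, 0.0]
contact_force: [-1.0, -0.6, 0.4]
width: 0.0853
gripper_force: 0.0
```

{"op": "drive_tool", "data": {
  "rows": [
    [[0, 0, 0], [0, 0, 0], 3.5],
    [[0, 0, 0], [0, 0, 0], 3.5],
    [[0, 0, 0], [0, 0, 0], 3.5],
    [[0, 0, 0], [0, 0, 0], 3.5],
    [[0, 0, 0], [0, 0, 0], 3.5],
    [[0, 0, 0], [0, 0, 0], 3.5]
  ],
  "force": 25
}}

```text
clock: 20.42
position: [0.5757, -0.1957, 0.0279]
ee_rot: [0.0, 0.678, 0.735, 0.0]
contact_force: [-0.9, 0.5, 6.0]
width: 0.0428
gripper_force: 25.7
```

{"op": "drive_tool", "data": {
  "rows": [
    [[0, 0, 0], [0, 0, 1], 3.5],
    [[0, 0, 0], [0, 0, 1.5], 3.5],
    [[0, 0, 0], [0, 0, 2.5], 3.5],
    [[0, 0, 0], [0, 0, 4], 3.5],
    [[0, 0, 0], [0, 0, 3], 3.5],
    [[0, 0, 0], [0, 0, 0], 3.5]
  ]
}}

```text
clock: 21.18
position: [0.5772, -0.1964, 0.1508]
ee_rot: [0.003, 0.678, 0.735, 0.001]
contact_force: [0.5, 1.0, -1.1]
width: 0.043
gripper_force: 25.7
```

```bash
python3 - <<'E'
from h import *
s=snap('scene','s4.png')
cv2.imwrite('pics/c7.png',cv2.resize(s[160:310,270:470,::-1],None,fx=4,fy=4,interpolation=cv2.INTER_CUBIC))
E
```

```text
(no output)
```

View pics/c7.png

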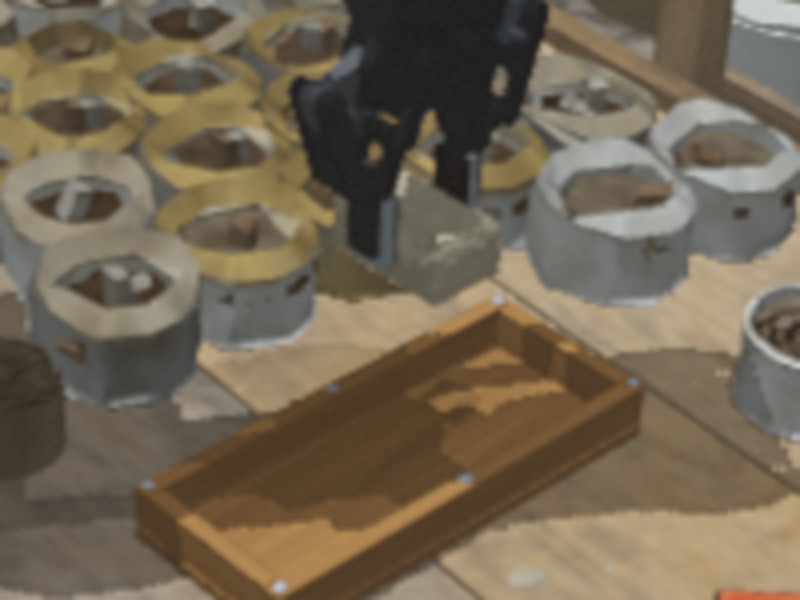

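The block is held level, at about (373,215). I'll take it over to the scale.

{"op": "drive_tool", "data": {
  "rows": [
    [[0, 0, 0], [-0.5, -2.0, 0], 3.5],
    [[0, 0, 0], [-1, -4, 0], 3.5],
    [[0, 0, 0], [-1, -4, 0], 3.5],
    [[0, 0, 0], [-1, -4, 0], 3.5],
    [[0, 0, 0], [-1, -4, 0], 3.5],
    [[0, 0, 0], [-0.7, -3.8, 0], 3.5],
    [[0, 0, 0], [0, 0, 0], 3.5],
    [[0, 0, 0], [0, 0, 0], 3.5]
  ]
}}

```text
clock: 22.22
position: [0.5223, -0.4134, 0.1457]
ee_rot: [-0.002, 0.678, 0.735, 0.0]
contact_force: [0.3, 0.4, -0.6]
width: 0.0427
gripper_force: 25.7
```

{"op": "drive_tool", "data": {
  "rows": [
    [[0, 0, 0], [0.1, -0.2, -4], 3.5],
    [[0, 0, 0], [0, 0, -3], 3.5],
    [[0, 0, 0], [0, 0, -1.5], 3.5],
    [[0, 0, 0], [0, 0, -0.6], 3.5],
    [[0, 0, 0], [0, 0, -0.2], 3.5],
    [[0, 0, 0], [0, 0, 0], 3.5],
    [[0, 0, 0], [0, 0, 0], 3.5]
  ]
}}

```text
clock: 23.1
position: [0.5248, -0.416, 0.0553]
ee_rot: [0.001, 0.678, 0.735, 0.0]
contact_force: [0.2, -0.2, -0.9]
width: 0.0424
gripper_force: 25.7
```

{"op": "drive_tool", "data": {
  "rows": [
    [[0, 0, 0], [0, 0.1, -0.2], 3.5],
    [[0, 0, 0], [0, 0, -0.2], 3.5],
    [[0, 0, 0], [0, 0, -0.1], 3.5],
    [[0, 0, 0], [0, 0, 0], 3.5]
  ]
}}

```text
clock: 23.6
position: [0.5243, -0.4145, 0.0499]
ee_rot: [0.0, 0.678, 0.735, 0.0]
contact_force: [-0.8, 1.1, 4.0]
width: 0.0426
gripper_force: 26.3
```

{"op": "drive_tool", "data": {
  "rows": [
    [[0, 0, 0], [0, 0, 0], 8.5],
    [[0, 0, 0], [0, 0, 0], 8.5],
    [[0, 0, 0], [0, 0, 0], 8.5],
    [[0, 0, 0], [0, 0, 1], 8.5],
    [[0, 0, 0], [0, 0, 3], 8.5],
    [[0, 0, 0], [0, 0, 5], 8.5],
    [[0, 0, 0], [0, 0, 6], 8.5],
    [[0, 0, 0], [0, 0, 0], 8.5]
  ]
}}

```text
clock: 24.6
position: [0.527, -0.417, 0.2067]
ee_rot: [0.007, 0.678, 0.735, -0.0]
contact_force: [0.4, -0.3, 0.4]
width: 0.0845
gripper_force: 0.0
```

{"op": "drive_tool", "data": {
  "rows": [
    [[0, 0, 0.157], [-1.2, 5.6, 0], 8.5],
    [[0, 0, 0.157], [-1.2, 5.6, 0], 8.5],
    [[0, 0, 0.157], [-1.2, 5.6, 0], 8.5],
    [[0, 0, 0.157], [-1.2, 5.6, 0], 8.5],
    [[0, 0, 0.157], [-1.2, 5.6, 0], 8.5],
    [[0, 0, 0.157], [-1.2, 5.6, 0], 8.5],
    [[0, 0, 0.157], [-1.2, 5.6, 0], 8.5],
    [[0, 0, 0], [0, 0, 0], 8.5]
  ]
}}

```text
clock: 25.6
position: [0.4383, -0.0191, 0.1991]
ee_rot: [-0.001, 0.191, 0.981, 0.001]
contact_force: [0.0, -0.2, 0.5]
width: 0.085
gripper_force: 0.0
```

```bash
python3 - <<'E'
from h import *
s=snap('top','t5.png')
a=s[190:280,400:500,::-1];cv2.imwrite('pics/c8.png',cv2.resize(a,None,fx=6,fy=6,interpolation=cv2.INTER_CUBIC))
b=snap('scene','s5.png')[180:300,150:300,::-1]
E
```

```text
(no output)
```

View pics/c8.png

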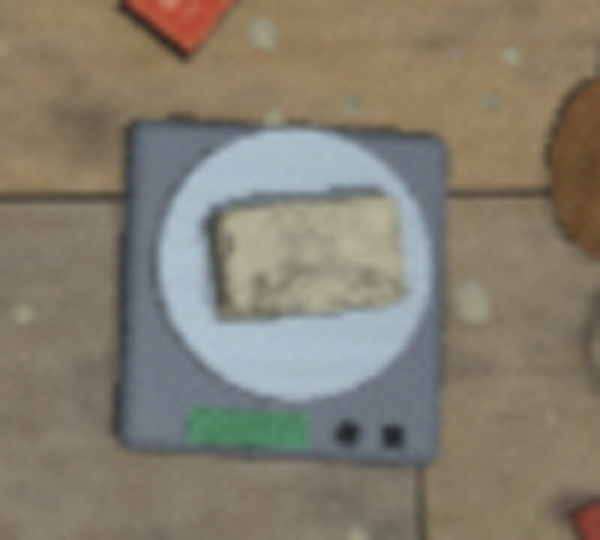

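The block lies flat near the pan centre. In the crop it is at (309,256) against the pan's (295,264), and most of that offset is height parallax. I'll fetch the plain tin.

{"op": "drive_tool", "data": {
  "rows": [
    [[0, 0, 0.155], [-0.9, 4.2, 0], 8.54],
    [[0, 0, 0.155], [-0.9, 4.2, 0], 8.54],
    [[0, 0, 0.155], [-0.8, 4.2, 0], 8.54],
    [[0, 0, 0], [-0.8, 4.2, 0], 8.54],
    [[0, 0, 0], [0, 0, -4], 8.54],
    [[0, 0, 0], [0, 0, -4], 8.54],
    [[0, 0, 0], [0, 0, 0], 8.54],
    [[0, 0, 0], [0, 0, 0], 8.54]
  ]
}}

```text
clock: 26.7
position: [0.408, 0.1448, 0.1202]
ee_rot: [0.001, -0.036, 0.999, 0.0]
contact_force: [0.1, 0.4, 0.0]
width: 0.0855
gripper_force: 0.0
```

{"op": "drive_tool", "data": {
  "rows": [
    [[0, 0, 0.007], [-0.4, 0.6, -1], 8.54],
    [[0, 0, 0], [0, 0, -2.5], 8.54],
    [[0, 0, 0], [0, 0, -2.0], 8.54],
    [[0, 0, 0], [0, 0, -1.2], 8.54],
    [[0, 0, 0], [0, 0, 0], 6],
    [[0, 0, 0], [0, 0, 0], 6],
    [[0, 0, 0], [0, 0, 0], 6],
    [[0, 0, 0], [0, 0, 0], 6]
  ],
  "force": 25
}}

```text
clock: 27.7
position: [0.4027, 0.1515, 0.0527]
ee_rot: [0.001, -0.041, 0.999, 0.0]
contact_force: [0.1, 0.1, -0.1]
width: 0.0675
gripper_force: 28.4
```

{"op": "drive_tool", "data": {
  "rows": [
    [[0, 0, 0], [0, 0, 0], 6],
    [[0, 0, 0], [0, 0, 0], 6],
    [[0, 0, 0], [0, 0, 1], 6],
    [[0, 0, 0], [0, 0, 4], 6],
    [[0, 0, 0], [0, 0, 5], 6],
    [[0, 0, 0], [0, 0, 5], 6],
    [[0, 0, 0], [0, 0, 0], 6]
  ]
}}

```text
clock: 28.58
position: [0.4051, 0.1521, 0.2068]
ee_rot: [0.005, -0.041, 0.999, 0.001]
contact_force: [-0.9, -0.4, -0.8]
width: 0.0677
gripper_force: 28.6
```

{"op": "drive_tool", "data": {
  "rows": [
    [[0, 0, 0], [1.2, -1.7, 0], 6],
    [[0, 0, 0], [2.5, -3.6, 0], 6],
    [[0, 0, 0], [2.5, -3.6, 0], 6],
    [[0, 0, 0], [2.5, -3.6, 0], 6],
    [[0, 0, 0], [2.5, -3.6, 0], 6],
    [[0, 0, 0], [2.5, -3.6, 0], 6],
    [[0, 0, 0], [2.5, -3.6, 0], 6],
    [[0, 0, 0], [2.5, -3.6, 0], 6]
  ]
}}

```text
clock: 29.58
position: [0.5893, -0.1186, 0.2011]
ee_rot: [-0.001, -0.04, 0.999, 0.001]
contact_force: [-0.1, -0.2, -0.2]
width: 0.0673
gripper_force: 28.6
```

{"op": "drive_tool", "data": {
  "rows": [
    [[0, 0, 0], [2.5, -3.6, 0], 6],
    [[0, 0, 0], [2.5, -3.6, 0], 6],
    [[0, 0, 0], [0, 0, 0], 6],
    [[0, 0, 0], [0, 0, 0], 6],
    [[0, 0, 0], [0, 0, 0], 6]
  ]
}}

```text
clock: 30.2
position: [0.6385, -0.1884, 0.2021]
ee_rot: [-0.001, -0.041, 0.999, 0.0]
contact_force: [0.4, 0.5, 0.2]
width: 0.0672
gripper_force: 28.7
```

Next I'll descend 14.9 cm with a small xy correction.

{"op": "drive_tool", "data": {
  "rows": [
    [[0, 0, 0], [0.1, -0.1, -4], 6],
    [[0, 0, 0], [0, 0, -4], 6],
    [[0, 0, 0], [0, 0, -3.5], 6],
    [[0, 0, 0], [0, 0, -1.6], 6],
    [[0, 0, 0], [0, 0, -0.9], 6],
    [[0, 0, 0], [0, 0, -0.5], 6],
    [[0, 0, 0], [0, 0, 0], 6],
    [[0, 0, 0], [0, 0, 0], 6]
  ]
}}

```text
clock: 31.2
position: [0.641, -0.1908, 0.0583]
ee_rot: [0.001, -0.041, 0.999, -0.0]
contact_force: [1.0, 0.0, -1.3]
width: 0.0676
gripper_force: 28.7
```

{"op": "drive_tool", "data": {
  "rows": [
    [[0, 0, 0], [-0.1, 0.1, -0.2], 6],
    [[0, 0, 0], [0, 0, -0.2], 6],
    [[0, 0, 0], [0, 0, -0.1], 6],
    [[0, 0, 0], [0, 0, -0.1], 6],
    [[0, 0, 0], [0, 0, 0], 6]
  ]
}}

```text
clock: 31.82
position: [0.6393, -0.1895, 0.0525]
ee_rot: [0.0, -0.041, 0.999, 0.0]
contact_force: [-2.8, 0.7, 5.4]
width: 0.0673
gripper_force: 29.3
```

Contact, so I'll release, rise and head for the ribbed tin at (0.4117, 0.2525).

{"op": "drive_tool", "data": {
  "rows": [
    [[0, 0, 0], [0, 0, 0], 8.54],
    [[0, 0, 0], [0, 0, 0], 8.54],
    [[0, 0, 0], [0, 0, 0], 8.54],
    [[0, 0, 0], [0, 0, 2], 8.54],
    [[0, 0, 0], [0, 0, 4], 8.54],
    [[0, 0, 0], [0, 0, 4.5], 8.54],
    [[0, 0, 0], [0, 0, 4.5], 8.54],
    [[0, 0, 0], [-1.2, 2.4, 0], 8.54]
  ]
}}

```text
clock: 32.83
position: [0.6304, -0.1677, 0.2058]
ee_rot: [0.005, -0.04, 0.999, -0.002]
contact_force: [-0.8, 0.6, -0.1]
width: 0.0856
gripper_force: 0.0
```

{"op": "drive_tool", "data": {
  "rows": [
    [[0, 0, 0], [-2.4, 4.6, 0], 8.54],
    [[0, 0, 0], [-2.4, 4.6, 0], 8.54],
    [[0, 0, 0], [-2.4, 4.6, 0], 8.54],
    [[0, 0, 0], [-2.4, 4.6, 0], 8.54],
    [[0, 0, 0], [-2.4, 4.6, 0], 8.54],
    [[0, 0, 0], [-2.4, 4.6, 0], 8.54],
    [[0, 0, 0], [-2.4, 4.6, 0], 8.54],
    [[0, 0, 0], [-2.4, 4.6, 0], 8.54]
  ]
}}

```text
clock: 33.83
position: [0.4345, 0.2038, 0.2014]
ee_rot: [0.0, -0.04, 0.999, 0.0]
contact_force: [0.6, 0.8, -0.3]
width: 0.0855
gripper_force: 0.0
```

{"op": "drive_tool", "data": {
  "rows": [
    [[0, 0, 0], [-2.2, 4.6, 0], 8.54],
    [[0, 0, 0], [0, 0, 0], 8.54],
    [[0, 0, 0], [0, 0, -4], 8.54],
    [[0, 0, 0], [0, 0, -4], 8.54],
    [[0, 0, 0], [0, 0, 0], 8.54],
    [[0, 0, 0], [0, 0, 0], 8.54]
  ]
}}

```text
clock: 34.58
position: [0.4147, 0.2482, 0.1224]
ee_rot: [0.001, -0.04, 0.999, 0.0]
contact_force: [-0.7, 0.2, 0.8]
width: 0.0853
gripper_force: 0.0
```

{"op": "drive_tool", "data": {
  "rows": [
    [[0, 0, 0], [-0.3, 0.4, -1], 8.54],
    [[0, 0, 0], [0, 0, -2.5], 8.54],
    [[0, 0, 0], [0, 0, -1.8], 8.54],
    [[0, 0, 0], [0, 0, -0.9], 8.54],
    [[0, 0, 0], [0, 0, 0], 6],
    [[0, 0, 0], [0, 0, 0], 6],
    [[0, 0, 0], [0, 0, 0], 6],
    [[0, 0, 0], [0, 0, 0], 6]
  ],
  "force": 25
}}

```text
clock: 35.58
position: [0.4106, 0.2525, 0.0597]
ee_rot: [0.0, -0.041, 0.999, 0.0]
contact_force: [0.2, -0.4, -1.5]
width: 0.0681
gripper_force: 28.3
```

{"op": "drive_tool", "data": {
  "rows": [
    [[0, 0, 0], [0, 0, 0], 6],
    [[0, 0, 0], [0, 0, 0], 6],
    [[0, 0, 0], [0, 0, 1], 6],
    [[0, 0, 0], [0, 0, 4], 6],
    [[0, 0, 0], [0, 0, 5], 6],
    [[0, 0, 0], [0, 0, 5], 6],
    [[0, 0, 0], [0, 0, 0], 6],
    [[0, 0, 0], [0, 0, 0], 6]
  ]
}}

```text
clock: 36.58
position: [0.4097, 0.2522, 0.2091]
ee_rot: [-0.0, -0.041, 0.999, -0.0]
contact_force: [-0.8, -0.3, -0.7]
width: 0.0674
gripper_force: 28.7
```

{"op": "drive_tool", "data": {
  "rows": [
    [[0, 0, 0], [0.5, -2.5, 0], 6],
    [[0, 0, 0], [1, -4.5, 0], 6],
    [[0, 0, 0], [1, -4.5, 0], 6],
    [[0, 0, 0], [1, -4.5, 0], 6],
    [[0, 0, 0], [1, -4.5, 0], 6],
    [[0, 0, 0], [1, -4.5, 0], 6],
    [[0, 0, 0], [1, -4.5, 0], 6],
    [[0, 0, 0], [1, -4.5, 0], 6]
  ]
}}

```text
clock: 37.58
position: [0.4843, -0.0887, 0.2073]
ee_rot: [-0.002, -0.04, 0.999, 0.001]
contact_force: [0.6, 0.9, -0.5]
width: 0.0678
gripper_force: 28.7
```

{"op": "drive_tool", "data": {
  "rows": [
    [[0, 0, 0], [1, -4.5, 0], 6],
    [[0, 0, 0], [1, -4.5, 0], 6],
    [[0, 0, 0], [0.3, -2, 0], 6],
    [[0, 0, 0], [0, 0, 0], 6],
    [[0, 0, 0], [0, 0, 0], 6],
    [[0, 0, 0], [0, 0, 0], 6]
  ]
}}

```text
clock: 38.33
position: [0.508, -0.1959, 0.2093]
ee_rot: [-0.0, -0.041, 0.999, 0.0]
contact_force: [-0.2, -0.8, -0.0]
width: 0.0678
gripper_force: 28.7
```

{"op": "drive_tool", "data": {
  "rows": [
    [[0, 0, 0], [0, -0.2, -4], 6],
    [[0, 0, 0], [0, 0, -4], 6],
    [[0, 0, 0], [0, 0, -3.5], 6],
    [[0, 0, 0], [0, 0, -1.6], 6],
    [[0, 0, 0], [0, 0, -0.9], 6],
    [[0, 0, 0], [0, 0, -0.4], 6],
    [[0, 0, 0], [0, 0, 0], 6],
    [[0, 0, 0], [0, 0, 0], 6]
  ]
}}

```text
clock: 39.33
position: [0.5089, -0.1998, 0.0661]
ee_rot: [0.001, -0.041, 0.999, -0.0]
contact_force: [0.3, -0.1, -0.4]
width: 0.0681
gripper_force: 28.7
```

{"op": "drive_tool", "data": {
  "rows": [
    [[0, 0, 0], [0, 0.2, -0.3], 6],
    [[0, 0, 0], [0, 0, -0.2], 6],
    [[0, 0, 0], [0, 0, -0.1], 6],
    [[0, 0, 0], [0, 0, 0], 6]
  ]
}}

```text
clock: 39.83
position: [0.5083, -0.1974, 0.0597]
ee_rot: [-0.0, -0.041, 0.999, 0.0]
contact_force: [-1.8, 0.2, 3.6]
width: 0.0677
gripper_force: 29.0
```

{"op": "drive_tool", "data": {
  "rows": [
    [[0, 0, 0], [0, 0, 0], 8.54],
    [[0, 0, 0], [0, 0, 0], 8.54],
    [[0, 0, 0], [0, 0, 0], 8.54],
    [[0, 0, 0], [0, 0, 2], 8.54],
    [[0, 0, 0], [0, 0, 4], 8.54],
    [[0, 0, 0], [0, 0, 5], 8.54],
    [[0, 0, 0], [0, 0, 5], 8.54],
    [[0, 0, 0], [0, 0, 0], 8.54]
  ]
}}

```text
clock: 40.83
position: [0.5108, -0.1988, 0.2238]
ee_rot: [0.004, -0.041, 0.999, -0.002]
contact_force: [0.2, -0.8, 0.0]
width: 0.0851
gripper_force: 0.0
```

{"op": "drive_tool", "data": {
  "rows": [
    [[0, 0, 0], [-1, 4.5, 0], 8.54],
    [[0, 0, 0], [-1, 4.5, 0], 8.54],
    [[0, 0, 0], [-1, 4.5, 0], 8.54],
    [[0, 0, 0], [-1, 4.5, 0], 8.54],
    [[0, 0, 0], [-1, 4.5, 0], 8.54],
    [[0, 0, 0], [-1, 4.5, 0], 8.54],
    [[0, 0, 0], [0, 0, 0], 8.54],
    [[0, 0, 0], [0, 0, 0], 8.54]
  ]
}}

```text
clock: 41.82
position: [0.4481, 0.0722, 0.2186]
ee_rot: [-0.001, -0.041, 0.999, -0.0]
contact_force: [-0.4, -0.5, 0.0]
width: 0.0852
gripper_force: 0.0
```

```bash
python3 - <<'E'
from h import *
s=snap('top','t6.png')
a=s[150:290,285:485,::-1];cv2.imwrite('pics/c9.png',cv2.resize(a,None,fx=4,fy=4,interpolation=cv2.INTER_CUBIC))
o=cv2.imread('pics/t0.png')[:,:,::-1].astype(int)
d=abs(s.astype(int)-o).sum(2)
for n,(x0,y0,x1,y1) in dict(match=(415,170,450,205),plain=(340,168,372,204),ribbed=(344,223,378,257)).items(): print(n,d[y0:y1,x0:x1].mean().round(1))
E
```

```text
match 6.8
plain 15.5
ribbed 32.9
```

View pics/c9.png

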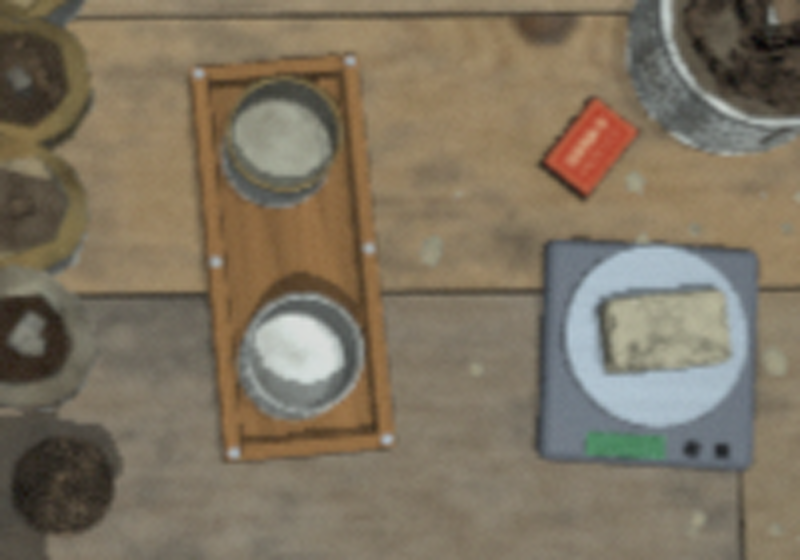

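Both tins are back where they stood (rims at about (355.6,183.7) and (360.2,238.8), within 1 px of the start). The block is on the pan, and the matchbox and roll have not moved.

```bash
python3 -c "
from h import *
print(job.sign_off())"
```

```text
the job is handed in; nothing more can be done
None
```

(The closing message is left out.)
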